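# Check kit jars in at the docking reader

## Robot

A 7-joint arm with a two-finger parallel gripper is mounted at the origin on the work surface. World frame = base frame: x ahead of the robot, y to its left, z up, the work surface at z = 0. Lengths are in mm, angles in rad, forces in N, time in s.
With the tool pointing down it reaches from about 425 to 925 mm from the base axis. Payload 6.8 kg.
Tool frame: the origin (TCP) lies on the centre line of the jaws, within the pads' length; the fingertips stand 8 mm ahead of it and the grasp point (between the pads) lies 11 mm behind it; z points along the fingers, y is the direction in which the jaws open and shut (so a half turn about z gives the same grasp; the last joint's range is limited). The gripper opens to 85 mm and grips with 20 to 120 N. Pads are 22 mm wide; open, the fingers measure 114 mm over their backs; the gripper's body (76 mm by 85 mm) begins 54 mm behind the grasp point. The pads swing forward as they close: fully open they stand 13 mm farther back than shut.
Start: joints at [1.168, 0.477, 0.022, 1.555, -0.011, 1.109, -0.083], TCP at [196.129, -645.895, 239.308] pointing down, gripper open.
Joint ranges: [-2.96, 2.96], [-0.34, 2.1], [-1.41, 1.46], [0.24, 2.44], [-1.37, 4.51], [0.17, 1.92], [-2.96, 2.96]. Speed limits (rad/s): [2.39, 2.39, 3.14, 3.14, 3.14, 3.14, 3.14].

## Interface

Orientations are given as a unit quaternion [w, x, y, z].
In Python, from bench import bot gives the robot as it stands.
- The arm moves only by the tool step_arm, never from a script. Its argument "steps" is text: rows parted by semicolons, each of 4 numbers parted by spaces: the shift along the world's x, y, z in m, then the turn about the world's z in degrees. In form: x y z twist; .... A call has 1 to 12 rows; each row is the pose to reach, as a shift and turn from the pose commanded when the call began; what a row does not reach only later rows make up. A row lasts 1/10 s, in which the tool goes at most 50 mm and 8.59 degrees, less where a joint would pass 70% of its speed; a pose out of reach is approached as far as the arm can. A call with a gripper value outside its range is refused whole. "grip" is the closure, from 0 (fully open) to 1 (shut), set as the call begins (left out, the last holds). The fingers move at their own pace and stop on an object; "grip_force" is the grip in N (left out, the last holds). Time passes only in rows, so rows that repeat a pose let the fingers close. It gives the time, the measured TCP pose, the force and the opening at its end, in the units of the state.
- bot.get_state(): the state, without advancing time (a new reading comes with each control period).
- bot.get_image(name): name is "side" or "top" or "wrist"; returns a dict with "image" (384x512x3 uint8, red, green, blue), "mtx" (3x3 intrinsics, pixels), "R" (3x3) and "t" (3): a world point X has camera coordinates R X + t. Camera axes: x right, y down, z forward; pixel columns grow to the right and rows downward; lengths in mm; the calibration is good to about 2 mm. A picture is of the moment at which its call begins. There is no depth.
- bot.finish_job(): hands the job in, once; it reports no verdict.
The state is a dict: "time": time; "qpos": joint angles; "dq": joint speeds; "joint_torque": joint torques, N m; "eef_pos": TCP position; "tcp_rot": TCP orientation; "wrist_force": force on the tool from outside, world axes, zero at the start; "torque": the same for the moment, N m; "grip_width": finger opening in mm.
Only numpy, scipy, OpenCV 4.12 (cv2) and the standard library are available. Lean on these libraries where they do the work, as an engineer would, in place of code of your own. Each camera call takes 0.05 s, during which the arm holds its last target. There are 200 camera calls.

## Task

Check the kit jars on the bench in at the reader: with the carriage still locked at its loading end, stand every jar upright on a round pad of its own, its printed label squarely facing the reader's window. Then pull the spring pin up, turn it into its rest notch so that it stays out by itself, push the carriage all the way to the reader, turn the pin back so that it springs fully down and locks the carriage there, and only then press the start button fully down and let it come up again. Finally bring the carriage all the way back in the same manner (pin resting in its notch while it slides, then fully down again at the loading end), with the jars still standing upright on their pads, and leave the other things on the bench where they are.

Things in the scene. Friction and masses are not known exactly. Their poses are not given: they have to be found in the camera images.
- station: Check-in station fixed to the bench: aluminium plate (x -130..300, y -175..245 mm) with a sliding carriage, a spring lock pin at its left (+y) and a long black reader bar (x 215..285, y +-155, top 134 mm up) at its far end. Origin on the bench top under the middle pad when the carriage is at its loading end; +x points to the reader, whose long dark-red window faces -x; z up.
- seat_a (a point): Centre of the top of the left (+y) round black rubber pad on the carriage plate: 80 mm across, 51 mm above the bench. The three pads stand 85 mm apart in a row along the station's y; axes as the station's; moves with the carriage. The flat plate reaches 80 mm to either side of the row.
- seat_b (a point): The same for the middle pad.
- seat_c (a point): The same for the right (-y) pad.
- carriage_knob (a point): Upright black cylindrical push knob at the middle of the carriage's edge nearest the robot, 98 mm in front (-x) of the middle pad: 26 mm across, from 70 to 115 mm above the bench on a 16 mm steel stem; this point is on its axis, 95 mm up. Moves with the carriage.
- carriage (a joint): Slide of the carriage along the station's +x, in m: 0 = loading end (stop), 0.12 = docked at the reader (stop). About 2 N of friction. A steel lock bar on its left edge has two holes, one under the lock pin at each end of travel; with the pin down in a hole it cannot slide (play 1.5 mm).
- plunger (a joint): Lift of the spring lock pin, in m, straight up: 0 = fully down in a hole; top stop 0.026. Spring pulls down, 5 N at 0 to 10 N at the top. A cross dowel on its stem rides on a castellated steel sleeve: it can be turned only when lifted above 0.019. In the rest notch it sits at 0.016, tip clear of the lock bar. Let go off a hole, it stays 0.010 or more up.
- plunger_turn (a joint): Turn of the lock pin's T handle about its upright axis, in rad, counterclockwise from above positive: 0 = over the deep slot (handle bar along the station's x; the pin can drop), 1.22 (70 degrees) = over the rest notch, 3 mm deep, which holds the pin up; stops at 0 and 1.40. Light friction.
- plunger_grip (a point): Centre of the lock pin's black T handle: a bar 64 mm long (along this point's x), 14 mm thick, 20 mm tall; 116 mm above the bench with the pin down; at x 60, y 205 mm of the station. Under the bar a 12 mm stem is clear for 15 mm (pin down) above the sleeve, which is 38 mm across. Rises and turns with the pin.
- scan (a joint): Start button travel, in m: 0 = up, 0.006 = fully pressed; springs back; fully down takes about 5 N.
- scan_top (a point): Centre of the top of the black round start button (34 mm across, pressed straight down) in a steel collar 50 mm across on a grey box 72 x 72 x 50 mm, fixed to the bench left (+y) of the station; 68 mm above the bench when up.
- jar_a: White kit jar with a grey lid, 60 mm across, 85 mm tall, about 0.25 kg (bottom-heavy), standing; origin at the centre of its underside, z up. A white paper label with black bars covers one side; +x points from the axis out through the label's middle. The label's tail, 18 mm wide with a black line, runs over the lid's edge to the lid's middle on that side. May be absent; jars are alike.
- jar_a_label (a point): Middle of the label of jar_a, on the jar's side, 30 mm from its axis, 34 mm above its underside.
- jar_b: White kit jar with a grey lid, 60 mm across, 85 mm tall, about 0.25 kg (bottom-heavy), standing; origin at the centre of its underside, z up. A white paper label with black bars covers one side; +x points from the axis out through the label's middle. The label's tail, 18 mm wide with a black line, runs over the lid's edge to the lid's middle on that side. May be absent; jars are alike.
- jar_b_label (a point): Middle of the label of jar_b, on the jar's side, 30 mm from its axis, 34 mm above its underside.
- jar_c: White kit jar with a grey lid, 60 mm across, 85 mm tall, about 0.25 kg (bottom-heavy), standing; origin at the centre of its underside, z up. A white paper label with black bars covers one side; +x points from the axis out through the label's middle. The label's tail, 18 mm wide with a black line, runs over the lid's edge to the lid's middle on that side. May be absent; jars are alike.
- jar_c_label (a point): Middle of the label of jar_c, on the jar's side, 30 mm from its axis, 34 mm above its underside.
- tumbler: Lidded paper drinks cup, 68 mm across, 135 mm tall, standing; bystander.
- tape_roll: Cardboard-brown roll of tape lying flat, 80 mm across, 24 mm high; bystander.
- screwdriver: Screwdriver lying along its x, 190 mm long; bystander.
- mouse: Black computer mouse, 105 x 60 x 34 mm; bystander.
- wheel: Black rubber kit wheel lying flat, 68 mm across, 26 mm high; bystander.
Mind the look-alikes: they are no part of the job. What is shaped like the jar_c but pink is not meant. Leave any green look-alike of the part that bears scan alone.

How it is judged (in metres and radians):
On the way, in this order (a step that is already met when the one before it is completed fails the run):
1. every jar stands upright on a pad of its own on the locked carriage at the loading end, label facing the reader, let go (((horizontal distance between jar_a and seat_a below 0.014 m and z of jar_a in the frame of seat_a between -0.006 and 0.006 m) or (horizontal distance between jar_a and seat_b below 0.014 m and z of jar_a in the frame of seat_b between -0.006 and 0.006 m) or (horizontal distance between jar_a and seat_c below 0.014 m and z of jar_a in the frame of seat_c between -0.006 and 0.006 m)) and angle between each of jar_a, jar_b, jar_c's own z axis and vertical below 0.1 rad and angle between the x axis of each of jar_a, jar_b, jar_c and the x axis of station, either way round below 0.3 rad and x of each of jar_a_label, jar_b_label, jar_c_label in the frame of seat_b above 0.008 m and contact force between the fingers and jar_a below 0.3 N and linear speed of each of jar_a, jar_b, jar_c below 0.03 m/s and ((horizontal distance between jar_b and seat_a below 0.014 m and z of jar_b in the frame of seat_a between -0.006 and 0.006 m) or (horizontal distance between jar_b and seat_b below 0.014 m and z of jar_b in the frame of seat_b between -0.006 and 0.006 m) or (horizontal distance between jar_b and seat_c below 0.014 m and z of jar_b in the frame of seat_c between -0.006 and 0.006 m)) and contact force between the fingers and jar_b below 0.3 N and ((horizontal distance between jar_c and seat_a below 0.014 m and z of jar_c in the frame of seat_a between -0.006 and 0.006 m) or (horizontal distance between jar_c and seat_b below 0.014 m and z of jar_c in the frame of seat_b between -0.006 and 0.006 m) or (horizontal distance between jar_c and seat_c below 0.014 m and z of jar_c in the frame of seat_c between -0.006 and 0.006 m)) and contact force between the fingers and jar_c below 0.3 N and value of joint plunger below 0.003 m and value of joint carriage below 0.004 m), for 0.3 s.
2. the pin is pulled out and turned into its rest notch, and stays out with the hand off it, the carriage still at the loading end (value of joint plunger between 0.0135 and 0.0185 m and value of joint plunger_turn above 1.02 rad and contact force between the fingers and plunger_turn below 0.3 N and value of joint carriage below 0.01 m), for 0.4 s.
3. the carriage is pushed all the way to the reader with the pin resting in its notch (value of joint plunger between 0.0135 and 0.0185 m and value of joint plunger_turn above 1.02 rad and value of joint carriage above 0.116 m), for 0.1 s.
4. the pin is turned back and has sprung fully down, locking the carriage at the reader, hand off it (value of joint plunger below 0.003 m and value of joint carriage above 0.116 m and contact force between the fingers and plunger_turn below 0.3 N), for 0.2 s.
5. the start button is pressed fully down, with the carriage locked at the reader and the jars standing properly (value of joint scan above 0.0052 m and value of joint plunger below 0.003 m and value of joint carriage above 0.116 m and ((horizontal distance between jar_a and seat_a below 0.014 m and z of jar_a in the frame of seat_a between -0.006 and 0.006 m) or (horizontal distance between jar_a and seat_b below 0.014 m and z of jar_a in the frame of seat_b between -0.006 and 0.006 m) or (horizontal distance between jar_a and seat_c below 0.014 m and z of jar_a in the frame of seat_c between -0.006 and 0.006 m)) and angle between each of jar_a, jar_b, jar_c's own z axis and vertical below 0.1 rad and angle between the x axis of each of jar_a, jar_b, jar_c and the x axis of station, either way round below 0.3 rad and x of each of jar_a_label, jar_b_label, jar_c_label in the frame of seat_b above 0.008 m and contact force between the fingers and jar_a below 0.3 N and linear speed of each of jar_a, jar_b, jar_c below 0.03 m/s and ((horizontal distance between jar_b and seat_a below 0.014 m and z of jar_b in the frame of seat_a between -0.006 and 0.006 m) or (horizontal distance between jar_b and seat_b below 0.014 m and z of jar_b in the frame of seat_b between -0.006 and 0.006 m) or (horizontal distance between jar_b and seat_c below 0.014 m and z of jar_b in the frame of seat_c between -0.006 and 0.006 m)) and contact force between the fingers and jar_b below 0.3 N and ((horizontal distance between jar_c and seat_a below 0.014 m and z of jar_c in the frame of seat_a between -0.006 and 0.006 m) or (horizontal distance between jar_c and seat_b below 0.014 m and z of jar_c in the frame of seat_b between -0.006 and 0.006 m) or (horizontal distance between jar_c and seat_c below 0.014 m and z of jar_c in the frame of seat_c between -0.006 and 0.006 m)) and contact force between the fingers and jar_c below 0.3 N), for 0.05 s.
6. the start button has come up again (value of joint scan below 0.0015 m), for 0.1 s.
7. the pin is pulled out and turned into its rest notch again, hand off it, the carriage still at the reader (value of joint plunger between 0.0135 and 0.0185 m and value of joint plunger_turn above 1.02 rad and contact force between the fingers and plunger_turn below 0.3 N and value of joint carriage above 0.11 m), for 0.4 s.
8. the carriage is brought all the way back to the loading end with the pin resting in its notch (value of joint plunger between 0.0135 and 0.0185 m and value of joint plunger_turn above 1.02 rad and value of joint carriage below 0.004 m), for 0.1 s.
9. the pin is turned back and has sprung fully down, locking the carriage at the loading end, hand off it (value of joint plunger below 0.003 m and value of joint carriage below 0.004 m and contact force between the fingers and plunger_turn below 0.3 N), for 0.2 s.
At the end, for the whole second after the job is handed in: Every jar present stands upright (within 0.1 rad), at rest and let go on a pad of its own within 14 mm of the pad's centre; the carriage is back at the loading end (below 0.004), the lock pin is down (below 3 mm of lift) and the start button is up (angle between each of jar_a, jar_b, jar_c's own z axis and vertical below 0.1 rad and contact force between the fingers and jar_a below 0.3 N and linear speed of each of jar_a, jar_b, jar_c below 0.03 m/s and ((horizontal distance between jar_a and seat_a below 0.014 m and z of jar_a in the frame of seat_a between -0.006 and 0.006 m) or (horizontal distance between jar_a and seat_b below 0.014 m and z of jar_a in the frame of seat_b between -0.006 and 0.006 m) or (horizontal distance between jar_a and seat_c below 0.014 m and z of jar_a in the frame of seat_c between -0.006 and 0.006 m)) and contact force between the fingers and jar_b below 0.3 N and ((horizontal distance between jar_b and seat_a below 0.014 m and z of jar_b in the frame of seat_a between -0.006 and 0.006 m) or (horizontal distance between jar_b and seat_b below 0.014 m and z of jar_b in the frame of seat_b between -0.006 and 0.006 m) or (horizontal distance between jar_b and seat_c below 0.014 m and z of jar_b in the frame of seat_c between -0.006 and 0.006 m)) and contact force between the fingers and jar_c below 0.3 N and ((horizontal distance between jar_c and seat_a below 0.014 m and z of jar_c in the frame of seat_a between -0.006 and 0.006 m) or (horizontal distance between jar_c and seat_b below 0.014 m and z of jar_c in the frame of seat_b between -0.006 and 0.006 m) or (horizontal distance between jar_c and seat_c below 0.014 m and z of jar_c in the frame of seat_c between -0.006 and 0.006 m)) and value of joint plunger below 0.003 m and value of joint carriage below 0.004 m and value of joint scan below 0.0015 m); the robot touches nothing.
It fails at once if the start button is pressed while the carriage is not locked at the reader (value of joint scan above 0.004 m and (value of joint carriage below 0.11 m or value of joint plunger above 0.008 m)).
It fails at once if a bystander on the bench is pushed more than 5 cm from its place or knocked over (distance of any of tumbler, tape_roll, screwdriver, mouse, wheel from where it was at the start of the episode above 0.05 m or angle between tumbler's own z axis and vertical above 0.8 rad).
Of jar_a, jar_b, jar_c only 2 to 3 are there at a start; the rules pass over those that are not, and their reading is None.
At some moment in a run one of jar_a, jar_b, jar_c may be knocked a few centimetres aside while the robot is not near it.
It also fails if it takes over 210 s, if anything falls off the work surface, if the arm or the gripper's body presses on something with over 40 N, if the wrist force passes 120 N, or if a joint passes its speed limit or range.

## Working session

There is one attempt and no reset: what is moved stays moved. The work goes in short steps, Python scripts to look and compute and a tool call to move; the robot and the scene stay as the last step left them, time stands still between calls to the robot, and variables do not carry over. Pictures are saved under pics/ and viewed, about 12 in all and at most 16, crops included, and the job is handed in when it is done.

Besides the shell and the picture viewer there is one more tool, called after ">>>" as a command line: name --argument value ..., lists and objects as JSON in quotes. step_arm: Moves the arm, as the interface text tells. Its arguments: {"type":"object","properties":{"steps":{"type":"string"},"grip":{"type":"number"},"grip_force":{"type":"number"}},"required":["steps"]}

```bash
ls; mkdir -p pics; cat > h.py <<'E'
import numpy as np, cv2
from bench import bot
def shot(n,fn=None):
    d=bot.get_image(n)
    if fn: cv2.imwrite('pics/'+fn,d['image'][:,:,::-1])
    return d
def ray(d,u,v,z):
    R,t,K=map(np.array,(d['R'],d['t'],d['mtx']))
    c=-R.T@t; r=R.T@np.linalg.inv(K)@np.array([u,v,1.]); return c+r*(z-c[2])/r[2]
def proj(d,X):
    R,t,K=map(np.array,(d['R'],d['t'],d['mtx'])); p=K@(R@np.array(X,float)+t); return p[:2]/p[2]
E
python3 - <<'E'
from h import *
import pickle
D={}
for n in('side','top'):
    D[n]=shot(n,n+'1.png')
    d=D[n];print(n,-np.array(d['R']).T@d['t'],np.array(d['mtx'])[0])
pickle.dump(D,open('d1.pkl','wb'))
print(bot.get_state())
a=np.hstack([D['top']['image']]);cv2.imwrite('pics/top1b.png',cv2.resize(a,(800,600),interpolation=cv2.INTER_CUBIC)[:,:,::-1])
E
```

```text
pics
side [240.48711533 638.90474711 841.0992058 ] [373.72805089   0.         252.56631646]
top [ 438.0124863   -55.11721753 1239.0336852 ] [400.1259991    0.         252.51479492]
{'time': 0.1, 'qpos': array([ 1.1678846 ,  0.47774956,  0.02237602,  1.55636063, -0.01153731,
        1.10929811, -0.08312187]), 'dq': array([-1.18290137e-04, -6.69305617e-04,  4.27712998e-04, -3.45472332e-03,
       -1.20633003e-03,  1.68603099e-03, -2.33116469e-05]), 'joint_torque': array([ 4.88167541e-03, -5.97755349e+01,  1.61351714e+00, -2.81954759e+01,
        1.27769104e-02,  5.07928751e-03,  3.22895801e-05]), 'eef_pos': array([ 195.95472805, -645.37998265,  238.39862503]), 'tcp_rot': array([-8.25097465e-04,  9.89158602e-01,  1.46848729e-01, -1.76061426e-04]), 'wrist_force': array([0.68280594, 0.02764071, 0.21761985]), 'torque': array([-0.01351864,  0.01210888, -0.0148331 ]), 'grip_width': 85.40038361008546}
```

View pics/top1b.png

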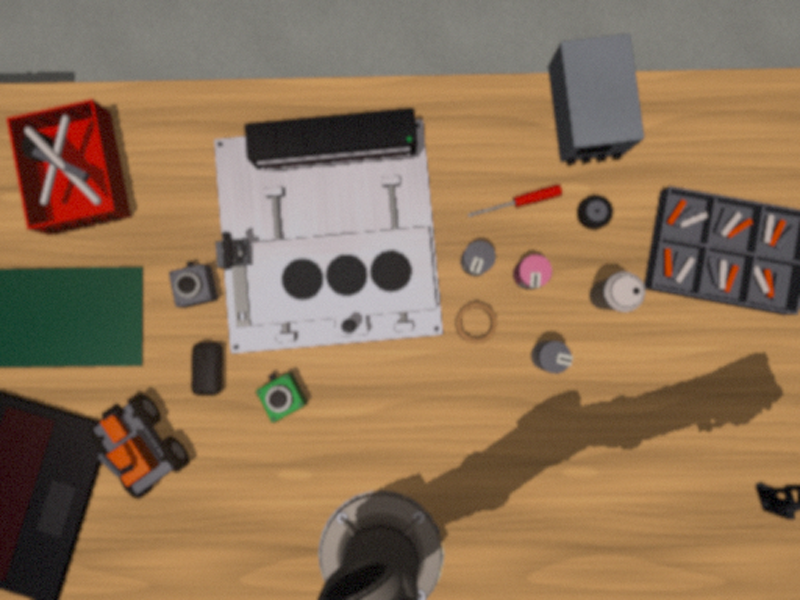

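View pics/side1.png

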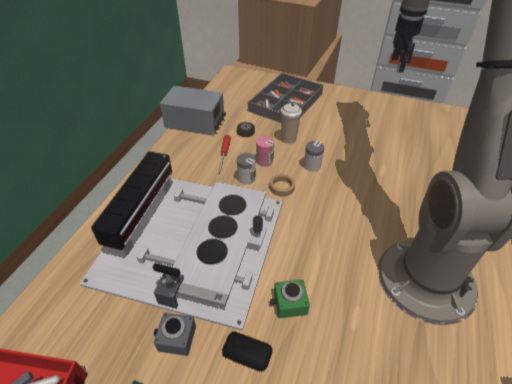

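The top view shows two grey-lid jars at about (478,257) and (553,356), with the pink decoy at (535,270). The pads are at (302,278), (347,274) and (391,270), the T-handle at (236,250), the real button at (193,285) and the green decoy at (281,397).

```bash
cat > m1.py <<'E'
from h import *
import pickle
D=pickle.load(open('d1.pkl','rb'));d=D['top'];im=d['image']
s=512/800
def blob(mask,u,v,r=30):
    n,l,st,c=cv2.connectedComponentsWithStats(mask.astype(np.uint8))
    L=l[int(v*s),int(u*s)]
    if L==0: return None
    return c[L],st[L],l==L
hsv=cv2.cvtColor(im,cv2.COLOR_RGB2HSV)
dark=im.max(2)<60
P=[]
for u,v in((302,278),(347,274),(391,270)):
    b=blob(dark,u,v); p=ray(d,*b[0],51);P.append(p);print('pad',b[0].round(1),b[1][4],p.round(1))
P=np.array(P); v=P[0]-P[2]; print('len',np.linalg.norm(v),'yaw',np.degrees(np.arctan2(-v[0],v[1])))
for u,v in((478,257),(553,356)):
    # lid: low saturation bluish-grey versus wood
    sat=(im[:,:,2].astype(int)-im[:,:,0]>-12)&(im.max(2)>60)
    b=blob(sat,u-4,v);
    if b is None: print('none',im[int(v*s),int(u*s)]);continue
    print('jar',b[0].round(1),b[1],ray(d,*b[0],85).round(1))
    y,x=int(v*s),int(u*s)
    w=(im.min(2)>135); w=w&b[2]
    ys,xs=np.nonzero(w); print(' tail',xs.mean(),ys.mean(),len(xs),ray(d,xs.mean(),ys.mean(),85).round(1))
b=blob(dark,193,285);print('btn',b and (b[0],b[1],ray(d,*b[0],68)))
print([ (n,ray(d,u*s,v*s,z).round(0)) for n,u,v,z in(('btn',193,285,68),('T',236,250,116),('knob',350,325,115),('pink',535,270,85),('green',279,398,68),('cup',625,290,135),('tape',476,321,20),('wheel',595,212,26),('mouse',208,368,30))])
c=im[140:240,100:400];cv2.imwrite('pics/topc.png',cv2.resize(c,(800,267),interpolation=cv2.INTER_CUBIC)[:,:,::-1])
E
python3 m1.py
```

```text
pad [193.1 178.1] 427 [535. 142.  51.]
pad [221.4 175.6] 428 [541.3  57.3  51. ]
pad [249.8 173. ] 427 [547.7 -27.4  51. ]
len 169.8258667258251 yaw 4.3093674187282085
jar [306.2 162.9] [296 155  20  19 242] [ 571.4 -191.7   85. ]
 tail 305.25 166.75 4 [ 560.3 -188.8   85. ]
jar [352.4 227.5] [342 219  22  19 277] [ 383.8 -320.1   85. ]
 tail 358.8888888888889 229.0 9 [ 379.2 -338.5   85. ]
btn (array([119. , 181.5]), array([115, 178,   9,   8,  60], dtype=int32), array([526.79820012, 358.45743773,  68.        ]))
[('btn', array([524., 345.,  68.])), ('T', array([583., 250., 116.])), ('knob', array([444.,  45., 115.])), ('pink', array([ 541., -295.,   85.])), ('green', array([310., 183.,  68.])), ('cup', array([ 499., -442.,  135.])), ('tape', array([ 449., -192.,   20.])), ('wheel', array([ 658., -426.,   26.])), ('mouse', array([365., 329.,  30.]))]
```

>>> step_arm --steps "0.375 0.453 0.02 0;0.375 0.453 0.02 0;0.375 0.453 0.02 0;0.375 0.453 0.02 0;0.375 0.453 0.02 0;0.375 0.453 0.02 0;0.375 0.453 0.02 0;0.375 0.453 0.02 0;0.375 0.453 0.02 0;0.375 0.453 0.02 0;0.375 0.453 0.02 0;0.375 0.453 0.02 0" --grip 0

```text
time: 1.3
eef_pos: [572.7, -189.4, 259.2]
tcp_rot: [-0.001, 0.989, 0.148, 0.0]
wrist_force: [0.6, 0.2, -0.3]
grip_width: 85.4
```

```bash
python3 - <<'E'
from h import *
import pickle
s=bot.get_state();print(s['time'],s['eef_pos'],s['tcp_rot'],s['qpos'])
d=shot('wrist','w1.png');pickle.dump(d,open('w1.pkl','wb'))
print(-np.array(d['R']).T@d['t'])
for X in((571,-192,85),(541,-295,85)):print(proj(d,X))
E
```

```text
1.3 [ 572.69056828 -189.44680253  259.15382185] [-5.10728033e-04  9.88963515e-01  1.48158306e-01  1.43586415e-04] [ 0.38343319  0.35236955 -0.21450799  1.69989507  0.08141321  1.09817799
 -1.12877554]
[ 639.33036381 -168.84605011  392.71847732]
[258.06513418 174.24525895]
[335.74530513 224.14585763]
```

View pics/w1.png

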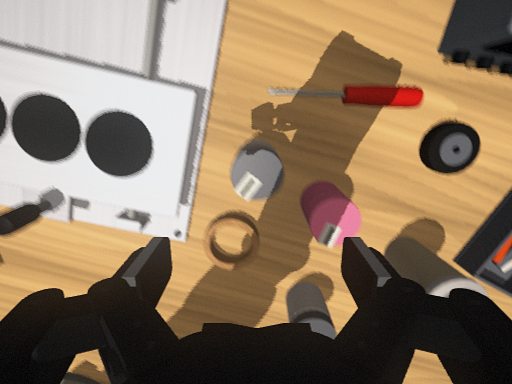

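```bash
cat > jar.py <<'E'
from h import *
def jar(d,guess,r=45,zl=85,verb=1):
    """lid centre & label yaw, from white tail & grey lid in any view; guess world xy"""
    im=d['image'].astype(int); u,v=proj(d,(guess[0],guess[1],zl))
    px=np.linalg.norm(proj(d,(guess[0]+30,guess[1],zl))-proj(d,(guess[0],guess[1],zl)))
    vv,uu=np.mgrid[:im.shape[0],:im.shape[1]]
    near=np.hypot(uu-u,vv-v)<px*1.25
    white=(im.min(2)>185)&near
    n,l,st,c=cv2.connectedComponentsWithStats(white.astype(np.uint8))
    if n>1: print('white',st[1:,4],c[1:].round(1).tolist(),[ray(d,*q,zl)[:2].round(1).tolist() for q in c[1:]])
    grey=near&(im[:,:,2]-im[:,:,0]>-8)&(im.max(2)>60)
    n,l,st,c=cv2.connectedComponentsWithStats(grey.astype(np.uint8)); k=1+np.argmax(st[1:,4])
    cn=max(cv2.findContours((l==k).astype(np.uint8),0,1)[0],key=len)
    e=cv2.fitEllipse(cn); print('lid ellipse',e,ray(d,*e[0],zl).round(1),'expect px r',px)
E
python3 - <<'E'
from jar import *
import pickle
d=pickle.load(open('w1.pkl','rb'))
jar(d,(571,-192))
im=d['image'][120:230,200:310]
cv2.imwrite('pics/w1c.png',cv2.resize(im,(600,600),interpolation=cv2.INTER_CUBIC)[:,:,::-1])
E
```

```text
white [267] [[247.8, 185.5]] [[555.4, -185.0]]
lid ellipse ((257.68017578125, 171.6394805908203), (45.81775665283203, 48.60173797607422), 72.98316955566406) [ 573.7 -190.7   85. ] expect px r 27.475267129444262
```

View pics/w1c.png

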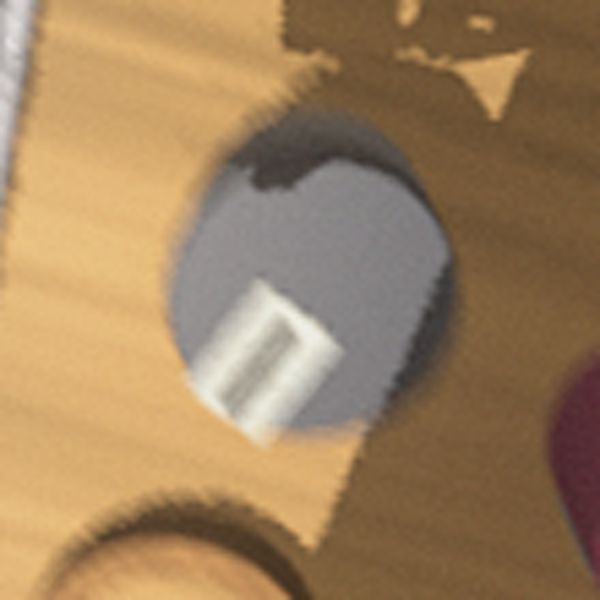

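>>> step_arm --steps "0 0 -0.1 103;0 0 -0.1 103;0 0 -0.1 103;0 0 -0.1 103;0 0 -0.1 103;0 0 -0.1 103;0 0 -0.1 103;0 0 -0.1 103;0 0 -0.1 103;0 0 -0.1 103;0 0 -0.1 103;0 0 -0.1 103"

```text
time: 2.55
eef_pos: [570.6, -193.2, 158.9]
tcp_rot: [-0.0, 0.498, 0.867, -0.0]
wrist_force: [-0.3, -0.9, -0.3]
grip_width: 85.6
```

>>> step_arm --steps "0 0 0 7;0 0 0 7;0 0 0 7"

```text
time: 2.85
eef_pos: [570.8, -193.2, 159.0]
tcp_rot: [-0.0, 0.449, 0.894, 0.0]
wrist_force: [-0.6, -0.9, 0.9]
grip_width: 85.4
```

```bash
python3 - <<'E'
from jar import *
s=bot.get_state();q=s['tcp_rot'];print(s['eef_pos'],'tooly yaw',np.degrees(2*np.arctan2(q[2],q[1]))-90,s['qpos'])
d=shot('wrist','w2.png'); 
for z in(60,85):print(proj(d,(572.5,-191,z)))
jar(d,(572.5,-191))
E
```

```text
[ 570.76212953 -193.18378867  158.97046694] tooly yaw 36.678495479247616 [ 0.68754117  0.51962117 -0.62120426  1.7758156   0.35964801  0.96236366
  0.55991494]
[260.41286101 193.08815622]
[260.84724884 202.64470398]
white [  1   1   6 627] [[249.0, 157.0], [251.0, 157.0], [256.5, 156.0], [242.7, 183.1]] [[544.6, -168.2], [545.7, -167.3], [548.5, -164.4], [552.4, -186.8]]
lid ellipse ((255.9097900390625, 198.02447509765625), (61.60708236694336, 75.61862182617188), 75.58892822265625) [ 567.3 -190.3   85. ] expect px r 37.81041077943422
```

>>> step_arm --steps "0.0015 0.002 -0.04 0;0.0015 0.002 -0.08 0;0.0015 0.002 -0.119 0;0.0015 0.002 -0.119 0;0.0015 0.002 -0.119 0"

```text
time: 3.4
eef_pos: [572.7, -190.6, 40.6]
tcp_rot: [-0.0, 0.447, 0.894, -0.0]
wrist_force: [0.4, 0.1, 0.9]
grip_width: 85.2
```

>>> step_arm --steps "0 0 0 0;0 0 0 0;0 0 0 0;0 0 0 0;0 0 0 0;0 0 0 0" --grip 1 --grip_force 35

```text
time: 4.0
eef_pos: [573.7, -191.8, 42.8]
tcp_rot: [0.002, 0.448, 0.894, -0.0]
wrist_force: [-1.6, -1.9, 6.9]
grip_width: 59.6
```

>>> step_arm --steps "0 0 0.04 0;0 0 0.08 0;0 0 0.12 -8;-0.0246 0.1635 0.12 -90;-0.0246 0.1635 0.12 -90;-0.0246 0.1635 0.12 -90;-0.0246 0.1635 0.12 -90;-0.0246 0.1635 0.12 -90;-0.0246 0.1635 0.12 -90;-0.0246 0.1635 0.12 -90;-0.0246 0.1635 0.12 -90;-0.0246 0.1635 0.12 -90"

```text
time: 5.2
eef_pos: [548.2, -27.1, 161.5]
tcp_rot: [0.0, 0.935, 0.353, 0.001]
wrist_force: [0.2, 0.3, -2.1]
grip_width: 59.2
```

>>> step_arm --steps "0 0 0 -70;0 0 0 -70;0 0 0 -70;0 0 0 -70;0 0 0 -70;0 0 0 -70;0 0 0 -70;0 0 0 -70;0 0 0 -70;0 0 0 -70;0 0 0 -70"

```text
time: 6.3
eef_pos: [548.1, -27.2, 160.7]
tcp_rot: [-0.0, 0.97, -0.243, 0.0]
wrist_force: [0.5, 0.5, -2.1]
grip_width: 59.3
```

```bash
python3 - <<'E'
from jar import *
s=bot.get_state();q=s['tcp_rot'];p=s['eef_pos'];print(p,'tooly yaw',np.degrees(2*np.arctan2(q[2],q[1]))-90,s['qpos'],s['grip_width'])
d=shot('wrist');e=shot('side')
im=np.vstack([d['image'],]);cv2.imwrite('pics/w3.png',np.hstack([d['image'],e['image'][100:292,100:300].repeat(2,0).repeat(2,1)])[:,:800,::-1])
print(proj(d,(p[0],p[1],p[2]+45)))
dk=(e['image'])
E
```

```text
[548.08547759 -27.24243199 160.71210419] tooly yaw -118.08130261188983 [ 0.01433647  0.36498507 -0.09657148  1.930147    0.0457104   0.8478837
 -2.1670472 ] 59.31101867949612
[254.38316099 306.32221177]
```

View pics/w3.png

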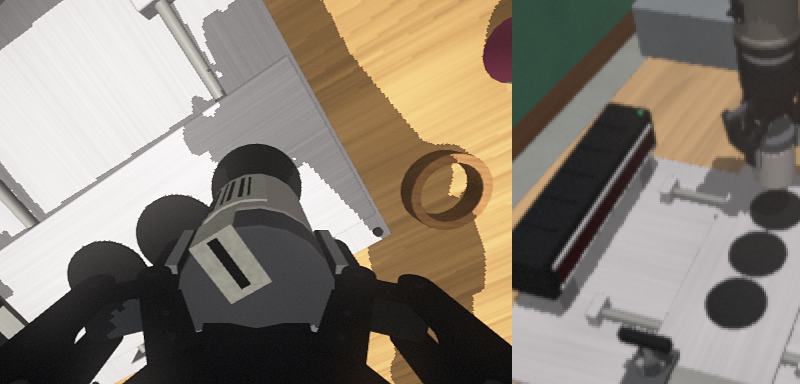

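```bash
python3 - <<'E'
from jar import *
d=shot('wrist')
z=205
A=ray(d,208,235,z);B=ray(d,253,296,z);print(A,B,np.linalg.norm(A-B),np.degrees(np.arctan2(*(A-B)[[1,0]])))
# lid edge points by eye: left (178,290)?, right (335,270)
print(ray(d,195,242,z),ray(d,222,228,z),ray(d,272,288,z),ray(d,235,305,z))
E
```

```text
[580.10685228 -26.82892092 205.        ] [551.82522005 -28.8504917  205.        ] 28.35379110589592 4.088547870291159
[579.95460278 -21.6064246  205.        ] [580.09920943 -32.27032994 205.        ] [551.56270176 -36.41447446 205.        ] [551.54712821 -21.26069418 205.        ]
```

>>> step_arm --steps "-0.002 0.001 -0.03 0;-0.002 0.001 -0.055 0;-0.002 0.001 -0.067 0;-0.002 0.001 -0.068 0;-0.002 0.001 -0.068 0;-0.002 0.001 -0.068 0"

```text
time: 7.05
eef_pos: [546.1, -26.4, 92.5]
tcp_rot: [-0.0, 0.97, -0.244, 0.0]
wrist_force: [-0.2, 0.0, -2.2]
grip_width: 59.3
```

>>> step_arm --steps "0 0 0 0;0 0 0 0;0 0 0 0;0 0 0 0;0 0 0 0" --grip 0

```text
time: 7.55
eef_pos: [546.1, -26.4, 92.4]
tcp_rot: [-0.0, 0.97, -0.244, 0.0]
wrist_force: [1.0, -0.5, -0.1]
grip_width: 85.6
```

>>> step_arm --steps "0 0 0.04 0;0 0 0.08 0;0 0 0.12 0;-0.04 -0.07 0.16 60;-0.08 -0.14 0.16 60;-0.11 -0.19 0.16 60;-0.1639 -0.2936 0.16 60;-0.1639 -0.2936 0.16 60;-0.1639 -0.2936 0.16 60;-0.1639 -0.2936 0.16 60;-0.1639 -0.2936 0.16 60;-0.1639 -0.2936 0.16 60"

```text
time: 8.75
eef_pos: [379.0, -324.3, 252.5]
tcp_rot: [0.001, 0.963, 0.271, -0.001]
wrist_force: [0.8, 0.4, 0.1]
grip_width: 85.5
```

```bash
python3 - <<'E'
from jar import *
import pickle
s=bot.get_state();q=s['tcp_rot'];p=s['eef_pos'];print(s['time'],p,'tooly yaw',np.degrees(2*np.arctan2(q[2],q[1]))-90,s['qpos'],s['grip_width'])
d=shot('wrist');t=shot('top');pickle.dump((d,t),open('w4.pkl','wb'))
cv2.imwrite('pics/w4.png',np.hstack([d['image'],t['image'][96:288,100:244].repeat(2,0).repeat(2,1)])[:,:,::-1])
print(proj(d,(383.8,-320,85)))
jar(d,(383.8,-320))
im=t['image'];dark=(im.max(2)<60)
n,l,st,c=cv2.connectedComponentsWithStats(dark.astype(np.uint8));L=l[178,193];print('pad a',ray(t,*c[L],51))
jar(t,(547.7,-27),zl=136)
E
```

```text
8.75 [ 379.01825343 -324.25320479  252.50324765] tooly yaw -58.53216588003278 [ 0.5944173   0.17356089 -0.01469624  1.95261104  0.00510782  1.01512019
 -0.44433055] 85.4667121135598
[255.19829126 167.55446031]
lid ellipse ((262.8921813964844, 159.61578369140625), (6.488847732543945, 13.432530403137207), 52.62297439575195) [ 395.3 -322.5   85. ] expect px r 28.44975655674979
pad a [536.34210259 141.81886934  51.        ]
white [23  1] [[242.9, 160.0], [236.0, 167.0]] [[576.5, -10.8], [557.2, 8.5]]
lid ellipse ((248.6381378173828, 170.14459228515625), (25.40086555480957, 26.286409378051758), 24.803874969482422) [547.9 -26.4 136. ] expect px r 10.789182862157922
```

View pics/w4.png

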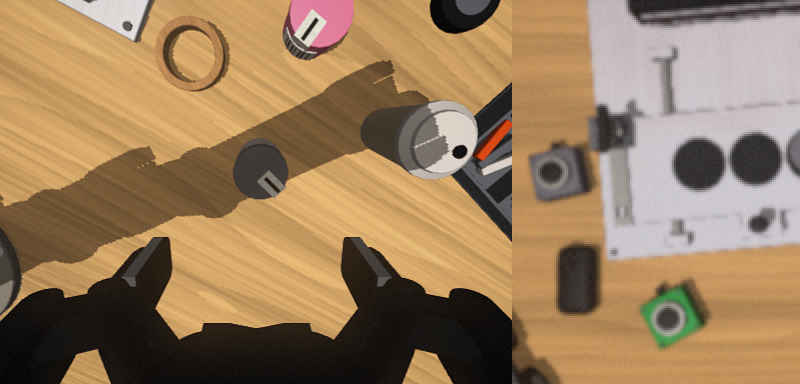

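```bash
python3 - <<'E'
from jar import *
import pickle
d,t=pickle.load(open('w4.pkl','rb'))
c=ray(d,260,168.5,85);a=ray(d,262.5,175,85);b=ray(d,281,190.5,85);print(c,a,b,np.degrees(np.arctan2(*(b-a)[[1,0]])),np.degrees(np.arctan2(*(b-c)[[1,0]])))
im=d['image'][120:220,210:310].astype(float);im=np.clip(im*1.8,0,255).astype(np.uint8)
cv2.imwrite('pics/w4c.png',cv2.resize(im,(600,600),interpolation=cv2.INTER_CUBIC)[:,:,::-1])
E
```

```text
[ 385.59868163 -324.89844458   85.        ] [ 380.95158049 -330.92747105   85.        ] [ 376.7616832  -357.27490276   85.        ] -99.03579324618977 -105.26673925096573
```

View pics/w4c.png

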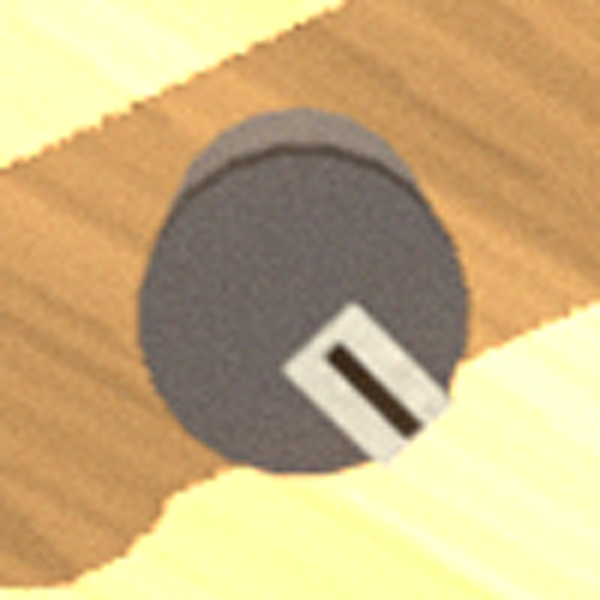

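```bash
python3 - <<'E'
from jar import *
import pickle
d,t=pickle.load(open('w4.pkl','rb'))
f=lambda x,y:ray(d,210+x/6,120+y/6,85)
c=f(304,309);a=f(318,336);b=f(418,432);print(c,a,b,np.degrees(np.arctan2(*(b-a)[[1,0]])),np.degrees(np.arctan2(*(b-c)[[1,0]])),np.hypot(*(b-c)[:2]))
E
```

```text
[ 383.18919781 -327.2274154    85.        ] [ 380.2960087  -331.96761648   85.        ] [ 374.56755132 -356.962568     85.        ] -102.90838363390243 -106.1694079995119 30.959846388367946
```

>>> step_arm --steps "0.001 -0.0055 -0.04 0;0.001 -0.0055 -0.08 0;0.001 -0.0055 -0.12 0;0.001 -0.0055 -0.16 0;0.001 -0.0055 -0.2 0;0.001 -0.0055 -0.212 0;0.001 -0.0055 -0.212 0"

```text
time: 9.55
eef_pos: [382.9, -323.8, 39.1]
tcp_rot: [-0.002, 0.962, 0.274, -0.001]
wrist_force: [-0.1, 0.5, 0.6]
grip_width: 85.5
```

>>> step_arm --steps "0 0 0 0;0 0 0 0;0 0 0 0;0 0 0 0;0 0 0 0;0 0 0 0" --grip 1

```text
time: 10.15
eef_pos: [384.6, -326.3, 42.3]
tcp_rot: [0.001, 0.962, 0.273, 0.001]
wrist_force: [-0.1, 0.5, 8.4]
grip_width: 59.4
```

>>> step_arm --steps "0 0 0.05 0;0 0 0.1 0;0 0 0.14 0;0.07 0.2 0.14 90;0.07 0.2 0.14 90;0.07 0.2 0.14 90;0.07 0.2 0.14 90;0.07 0.2 0.14 90;0.07 0.2 0.14 90;0.1524 0.4675 0.14 90;0.1524 0.4675 0.14 90;0.1524 0.4675 0.14 90"

```text
time: 11.35
eef_pos: [497.5, 18.9, 181.3]
tcp_rot: [0.001, 0.578, 0.816, 0.0]
wrist_force: [0.1, -0.2, -2.4]
grip_width: 58.9
```

>>> step_arm --steps "0.038 0.124 0 19;0.038 0.124 0 19;0.038 0.124 0 19;0.038 0.124 0 19;0.038 0.124 0 19;0.038 0.124 0 19"

```text
time: 11.95
eef_pos: [535.0, 140.0, 180.3]
tcp_rot: [0.0, 0.439, 0.899, -0.001]
wrist_force: [-0.5, -1.1, -2.4]
grip_width: 59.3
```

```bash
python3 - <<'E'
from jar import *
import pickle
s=bot.get_state();q=s['tcp_rot'];p=s['eef_pos'];print(p,'tooly yaw',np.degrees(2*np.arctan2(q[2],q[1]))-90,s['qpos'],s['grip_width'])
d=shot('wrist');pickle.dump(d,open('w5.pkl','wb'))
z=p[2]+44
im=d['image'];w=(im.min(2)>120).astype(np.uint8)
print(proj(d,(p[0],p[1],z)))
cv2.imwrite('pics/w5.png',im[:,:,::-1])
E
```

```text
[534.99033782 139.95033728 180.33421788] tooly yaw 37.96185079324172 [ 0.05044637  0.39342151 -0.52398691  1.87974646  0.24291749  0.93210548
  0.07589633] 59.30018502009617
[258.0454147  308.22891073]
```

View pics/w5.png

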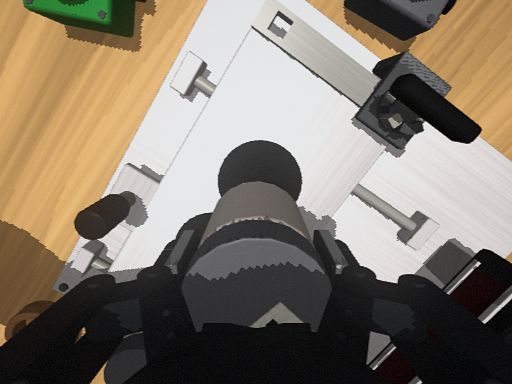

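>>> step_arm --steps "0 0 -0.02 13;0 0 -0.04 13;0 0 -0.06 13;0 0 -0.08 13;0 0 -0.088 13;0 0 -0.0885 13;0 0 -0.0885 13"

```text
time: 12.7
eef_pos: [535.2, 139.9, 92.6]
tcp_rot: [0.0, 0.334, 0.943, -0.001]
wrist_force: [-2.6, -3.8, 3.9]
grip_width: 59.0
```

>>> step_arm --steps "0 0 0 0;0 0 0 0;0 0 0 0;0 0 0 0;0 0 0 0" --grip 0

```text
time: 13.2
eef_pos: [535.3, 141.9, 91.8]
tcp_rot: [0.0, 0.333, 0.943, 0.0]
wrist_force: [0.1, -0.5, 0.8]
grip_width: 85.5
```

>>> step_arm --steps "0 0 0.04 0;0 0 0.08 0;0 0 0.12 0;-0.05 -0.02 0.15 -30;-0.1 -0.02 0.15 -55;-0.12 -0.02 0.15 -55;-0.12 -0.02 0.15 -55;-0.12 -0.02 0.15 -55;-0.12 -0.02 0.15 -55;-0.12 -0.02 0.15 -55;-0.12 -0.02 0.15 -55"

```text
time: 14.3
eef_pos: [415.2, 122.0, 241.9]
tcp_rot: [0.0, 0.731, 0.683, 0.0]
wrist_force: [0.3, 0.0, 0.3]
grip_width: 85.3
```

```bash
python3 - <<'E'
from jar import *
import pickle
s=bot.get_state();q=s['tcp_rot'];p=s['eef_pos'];print(s['time'],p,'tooly yaw',np.degrees(2*np.arctan2(q[2],q[1]))-90,s['qpos'],s['grip_width'])
d=shot('wrist');t=shot('top');pickle.dump((d,t),open('w6.pkl','wb'))
im=np.vstack([d['image'][:300],])
tt=cv2.resize(t['image'][130:220,110:280],None,fx=3,fy=3,interpolation=cv2.INTER_CUBIC)
c=np.zeros((570,512,3),np.uint8);c[:300]=d['image'][:300];c[300:570,:510]=tt
cv2.imwrite('pics/w6.png',c[:,:,::-1])
E
```

```text
14.3 [415.17103205 121.96689753 241.85451315] tooly yaw -3.907626594554614 [ 0.08395713  0.10752629 -0.54219239  2.07024058  0.06686638  0.98004741
 -0.56115349] 85.3378957169437
```

View pics/w6.png

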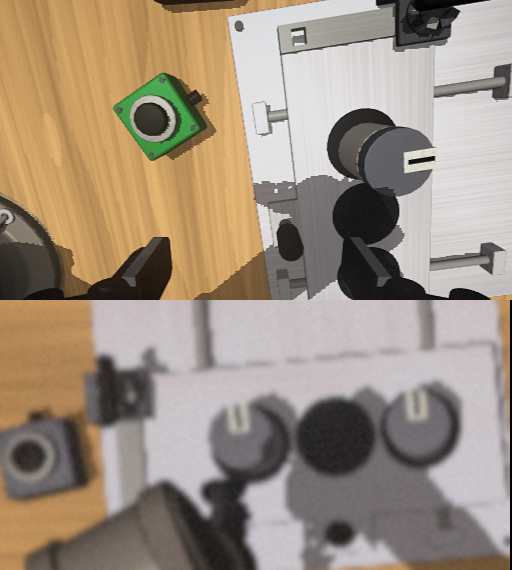

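```bash
python3 - <<'E'
from jar import *
import pickle
d,t=pickle.load(open('w6.pkl','rb'))
c=ray(d,397.5,161.5,136);a=ray(d,409,161,136);b=ray(d,433,157,136)
print('a wrist',c,np.degrees(np.arctan2(*(b-a)[[1,0]])),np.degrees(np.arctan2(*(b-c)[[1,0]])))
T=lambda x,y:ray(t,110+x/3,130+(y-300)/3,136)
for n,c,b in(('c',(421,425),(416,395)),('a',(245,438),(238,410))):
  C,B=T(*c),T(*b);print(n,C,np.degrees(np.arctan2(*(B-C)[[1,0]])))
print('btn',ray(t,110+28/3,130+156/3,68),'pad b',ray(t,110+335/3,130+136/3,51))
# T handle
e=shot('side')
cv2.imwrite('pics/s7.png',cv2.resize(e['image'][220:384,80:300],None,fx=3,fy=3,interpolation=cv2.INTER_CUBIC)[:,:,::-1])
x=np.array([.9972,.0752]);y=np.array([-.0752,.9972]);o=np.array([541.3,57.3])
g=o+60*x+205*y;print('T',g,[ (proj(e,(*(g+k*32*x),120))-[80,220])*3 for k in(-1,0,1)], [(proj(t,(*(g+k*32*x),126))) for k in(-1,0,1)])
E
```

```text
a wrist [534.57865968 139.55484415 136.        ] 5.98297206797099 3.60999484397629
c [543.5889183 -31.0229043 136.       ] 8.682401934384561
a [533.97551253 131.80656219 136.        ] 13.648025568825052
btn [525.30497133 357.46470135  68.        ] pad b [542.03613844  56.48278282  51.        ]
T [585.716 266.238] [array([296.81728363, 157.10315748]), array([257.49881627, 146.9939851 ]), array([218.74967844, 137.03119306])] [array([145.29736707, 169.94696875]), array([144.43508254, 158.64157958]), array([143.57513276, 147.36680115])]
```

View pics/s7.png

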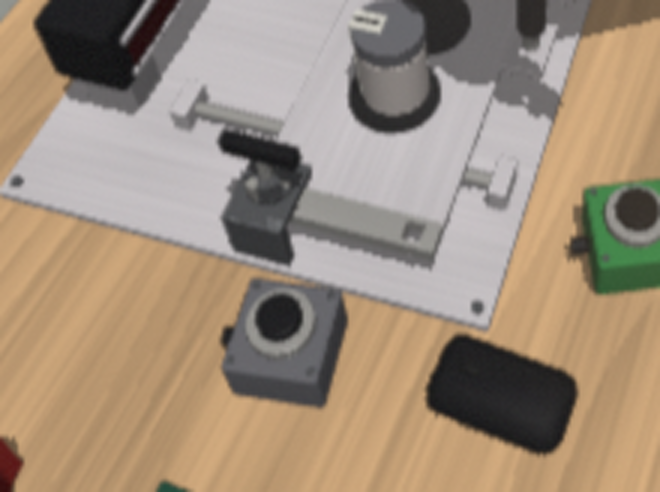

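>>> step_arm --steps "0.1705 0.1444 0 -82;0.1705 0.1444 0 -82;0.1705 0.1444 0 -82;0.1705 0.1444 0 -82;0.1705 0.1444 0 -82;0.1705 0.1444 -0.04 -82;0.1705 0.1444 -0.06 -82;0.1705 0.1444 -0.06 -82;0.1705 0.1444 -0.06 -82;0.1705 0.1444 -0.06 -82;0.1705 0.1444 -0.06 -82;0.1705 0.1444 -0.06 -82"

```text
time: 15.65
eef_pos: [585.8, 266.3, 181.7]
tcp_rot: [0.0, 0.999, 0.037, -0.0]
wrist_force: [-0.6, -0.2, -0.0]
grip_width: 85.5
```

```bash
cat > st.py <<'E'
from h import *
s=bot.get_state();q=s['tcp_rot'];p=s['eef_pos'];print(s['time'],p.round(1),'yaw',round(np.degrees(2*np.arctan2(q[2],q[1]))-90,1),'q',s['qpos'].round(2),'F',s['wrist_force'].round(1),s['torque'].round(2),s['grip_width'])
E
python3 st.py; python3 - <<'E'
from h import *
d=shot('wrist','w8.png')
print([proj(d,(585.7+k*32*.997,266.2+k*32*.075,126)) for k in(-1,0,1)])
E
```

```text
15.65 [585.8 266.3 181.7] yaw -85.7 q [-0.34  0.49 -0.26  1.68  0.15  0.99 -2.14] F [-0.6 -0.2 -0. ] [-0.04  0.    0.04] 85.49996631686194
[array([256.02893326, 251.01742966]), array([256.06100334, 209.75275296]), array([256.09605769, 164.64821667])]
```

View pics/w8.png

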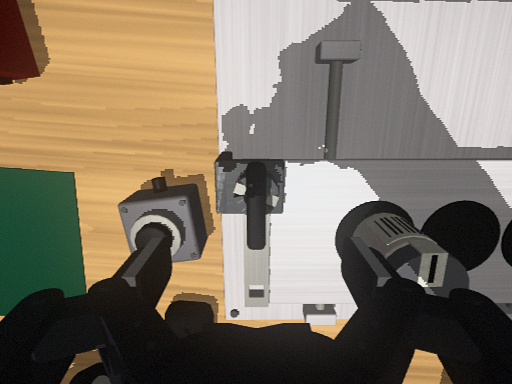

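>>> step_arm --steps "0 0 -0.04 0;0 0 -0.07 0;0 0 -0.075 0;0 0 -0.075 0"

```text
time: 16.1
eef_pos: [585.4, 266.0, 106.3]
tcp_rot: [0.0, 0.999, 0.036, -0.001]
wrist_force: [0.1, -0.2, 0.8]
grip_width: 85.0
```

>>> step_arm --steps "0 0 0 0;0 0 0 0;0 0 0 0;0 0 0 0;0 0 0 0;0 0 0 0;0 0 0 0;0 0 0 0" --grip 1 --grip_force 80

```text
time: 16.9
eef_pos: [586.1, 266.6, 107.5]
tcp_rot: [-0.0, 0.999, 0.036, 0.0]
wrist_force: [-1.5, 0.8, 6.8]
grip_width: 12.7
```

>>> step_arm --steps "0 0 0.006 0;0 0 0.012 0;0 0 0.018 0;0 0 0.024 0;0 0 0.024 0;0 0 0.024 0"

```text
time: 17.5
eef_pos: [585.7, 266.4, 130.5]
tcp_rot: [-0.0, 0.999, 0.036, -0.0]
wrist_force: [4.3, 3.5, -10.8]
grip_width: 12.6
```

>>> step_arm --steps "0 0 0 8;0 0 0 16;0 0 0 24;0 0 0 32;0 0 0 40;0 0 0 48;0 0 0 56;0 0 0 64;0 0 0 71;0 0 0 71;0 0 0 71"

```text
time: 18.6
eef_pos: [585.7, 266.3, 130.1]
tcp_rot: [-0.0, 0.793, 0.609, 0.0]
wrist_force: [3.3, 4.7, -11.2]
grip_width: 12.8
```

```bash
python3 st.py
```

```text
18.6 [585.7 266.3 130.1] yaw -14.9 q [-0.14  0.6  -0.54  1.7   0.36  0.95 -1.08] F [  3.3   4.7 -11.2] [ 0.94 -0.9   0.07] 12.75305304380001
```

>>> step_arm --steps "0 0 -0.004 0;0 0 -0.007 0;0 0 -0.008 0;0 0 -0.008 0"

```text
time: 19.0
eef_pos: [585.8, 266.4, 123.2]
tcp_rot: [0.0, 0.793, 0.609, 0.0]
wrist_force: [1.4, 2.6, -2.9]
grip_width: 13.3
```

>>> step_arm --steps "0 0 0 0;0 0 0 0;0 0 0 0;0 0 0 0;0 0 0 0" --grip 0

```text
time: 19.5
eef_pos: [585.8, 266.1, 122.9]
tcp_rot: [0.0, 0.793, 0.609, -0.0]
wrist_force: [-0.2, -0.5, 0.3]
grip_width: 83.3
```

>>> step_arm --steps "0 0 0.04 0;0 0 0.08 0;0 0 0.12 0;0 0 0.12 0;0 0 0.12 0"

```text
time: 20.0
eef_pos: [586.2, 266.4, 243.9]
tcp_rot: [0.0, 0.793, 0.609, 0.001]
wrist_force: [-0.1, -0.1, -1.1]
grip_width: 85.3
```

```bash
python3 st.py; python3 - <<'E'
from h import *
d=shot('wrist');e=shot('side')
c=np.zeros((384,768,3),np.uint8);c[:,:512]=d['image'];c[:,512:]=cv2.resize(e['image'][230:350,120:200],(256,384))
cv2.imwrite('pics/w9.png',c[:,:,::-1])
E
```

```text
20.0 [586.2 266.4 243.9] yaw -14.9 q [-0.11  0.48 -0.58  1.6   0.29  1.14 -1.01] F [-0.1 -0.1 -1.1] [-0.02  0.   -0.01] 85.30763149851585
```

View pics/w9.png

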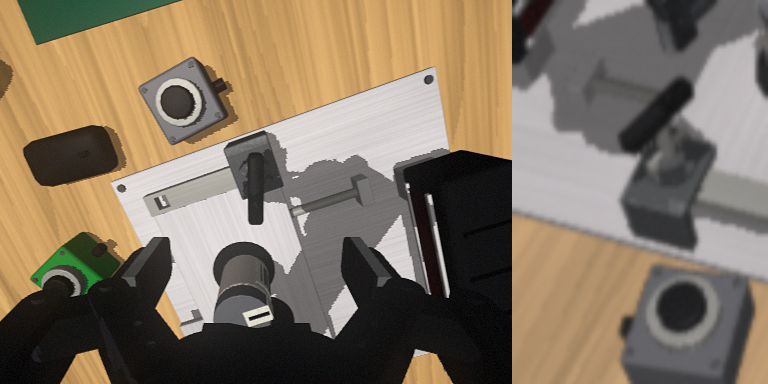

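>>> step_arm --steps "-0.142 -0.2163 0 -71;-0.142 -0.2163 0 -71;-0.142 -0.2163 0 -71;-0.142 -0.2163 0 -71;-0.142 -0.2163 0 -71;-0.142 -0.2163 0 -71;-0.142 -0.2163 -0.04 -71;-0.142 -0.2163 -0.06 -71;-0.142 -0.2163 -0.06 -71;-0.142 -0.2163 -0.06 -71"

```text
time: 21.1
eef_pos: [442.3, 49.6, 181.0]
tcp_rot: [0.0, 0.999, 0.036, -0.002]
wrist_force: [-0.0, -0.3, 0.1]
grip_width: 85.5
```

```bash
python3 st.py; cat > chk.py <<'E'
import sys
from h import *
off=float(sys.argv[1]) if len(sys.argv)>1 else 0
x=np.array([.9972,.0752]);y=np.array([-.0752,.9972]);o=np.array([541.3,57.3])+off*x
for cam in('top','wrist','side'):
    d=shot(cam);im=d['image'].astype(int);H,W=im.shape[:2]
    for n,s in(('a',1),('c',-1)):
        g=o+s*85*y;u,v=proj(d,(*g,136))
        if not(10<u<W-10 and 10<v<H-10): continue
        px=np.linalg.norm(proj(d,(*(g+30*x),136))-[u,v])
        vv,uu=np.mgrid[:H,:W];near=np.hypot(uu-u,vv-v)<px*1.15
        hsv=cv2.cvtColor(d['image'],cv2.COLOR_RGB2HSV)
        m=near&(im.min(2)>1.0*0+150)&(im[:,:,0]-im[:,:,2]>2)
        N,l,st,c=cv2.connectedComponentsWithStats(m.astype(np.uint8))
        if N<2: print(cam,n,'no tail');continue
        k=1+np.argmax(st[1:,4]);p=ray(d,*c[k],136)[:2]-g
        print(cam,n,'tail local from seat centre',round(p@x,1),round(p@y,1),'area',st[k,4])
    if cam=='wrist': 
        k=o-98*x;print('knob px',proj(d,(*k,115)));cv2.imwrite('pics/last_w.png',d['image'][:,:,::-1])
    if cam=='top': cv2.imwrite('pics/last_t.png',d['image'][:,:,::-1])
    if cam=='side': cv2.imwrite('pics/last_s.png',d['image'][:,:,::-1])
E
python3 chk.py
```

```text
21.1 [442.3  49.6 181. ] yaw -85.9 q [ 0.1   0.2  -0.39  2.12  0.1   0.84 -1.85] F [-0.  -0.3  0.1] [-0.01  0.04 -0.01] 85.5111035535849
top a tail local from seat centre 20.6 -3.6 area 52
top c tail local from seat centre 31.8 5.6 area 1
wrist a tail local from seat centre -10.0 22.7 area 4135
wrist c tail local from seat centre -29.2 -19.0 area 477
knob px [255.78803852 203.46938016]
side a tail local from seat centre 22.0 -6.8 area 58
side c tail local from seat centre 32.0 8.4 area 3
```

```bash
python3 - <<'E'
from h import *
W=cv2.imread('pics/last_w.png');S=cv2.imread('pics/last_s.png');T=cv2.imread('pics/last_t.png')
c=np.zeros((600,800,3),np.uint8);c[:384,:512]=W;c[:384,512:800]=cv2.resize(S[150:310,100:220],(288,384));c[384:600,:408]=cv2.resize(T[130:220,110:280],(408,216))
cv2.imwrite('pics/c13.png',c)
E
```

```text
(no output)
```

View pics/c13.png

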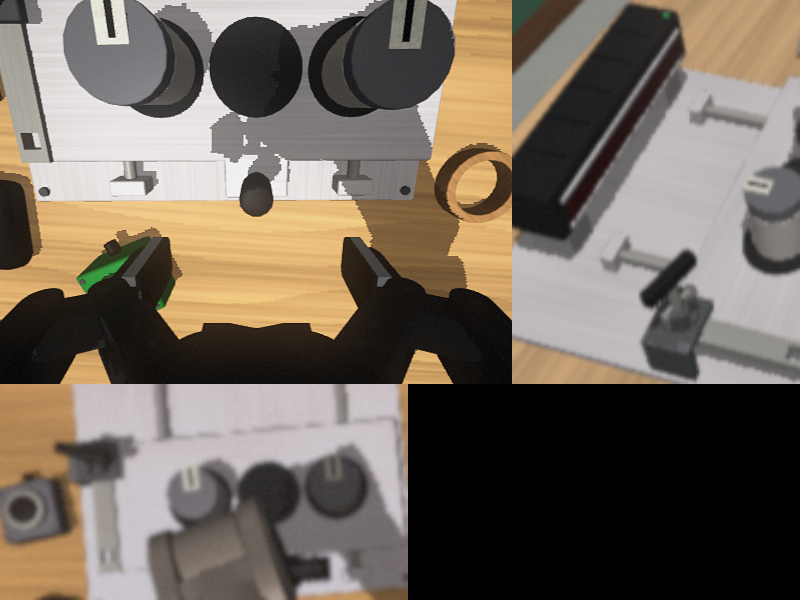

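>>> step_arm --steps "0 0 -0.04 0;0 0 -0.08 0;0 0 -0.097 0;0 0 -0.097 0"

```text
time: 21.65
eef_pos: [442.1, 49.7, 83.9]
tcp_rot: [0.0, 0.999, 0.036, -0.002]
wrist_force: [0.1, 0.2, 0.3]
grip_width: 85.4
```

>>> step_arm --steps "0 0 0 0;0 0 0 0;0 0 0 0;0 0 0 0;0 0 0 0;0 0 0 0;0 0 0 0;0 0 0 0" --grip 1 --grip_force 30

```text
time: 22.45
eef_pos: [444.5, 50.1, 86.8]
tcp_rot: [0.0, 0.999, 0.036, 0.001]
wrist_force: [-1.0, -0.1, 7.3]
grip_width: 25.2
```

>>> step_arm --steps "0.004 0.0003 0 0;0.0120 0.0009 0 0;0.022 0.0017 0 0;0.032 0.0024 0 0;0.042 0.0032 0 0;0.052 0.0039 0 0;0.062 0.0047 0 0;0.072 0.0054 0 0;0.082 0.0062 0 0;0.092 0.0069 0 0;0.100 0.0075 0 0;0.106 0.0080 0 0"

```text
time: 23.65
eef_pos: [550.6, 58.3, 86.8]
tcp_rot: [-0.0, 0.999, 0.036, 0.001]
wrist_force: [-3.1, 0.1, 6.3]
grip_width: 25.2
```

>>> step_arm --steps "0.005 0.0004 0 0;0.010 0.0008 0 0;0.013 0.001 0 0;0.015 0.0011 0 0;0.0155 0.0012 0 0;0.0155 0.0012 0 0"

```text
time: 24.25
eef_pos: [562.5, 59.2, 86.7]
tcp_rot: [0.001, 0.999, 0.036, -0.003]
wrist_force: [-12.9, -1.2, 16.1]
grip_width: 25.2
```

```bash
python3 st.py
```

```text
24.25 [562.5  59.2  86.7] yaw -85.9 q [ 0.04  0.51 -0.32  1.92  0.23  0.75 -1.92] F [-12.9  -1.2  16.1] [ 0.01  2.28 -0.02] 25.215501167126984
```

>>> step_arm --steps "0 0 0 0;0 0 0 0;0 0 0 0;0 0 0 0;0 0 0 0" --grip 0

```text
time: 24.75
eef_pos: [565.4, 59.1, 85.7]
tcp_rot: [-0.0, 0.999, 0.036, -0.0]
wrist_force: [0.1, 0.0, 0.6]
grip_width: 85.3
```

>>> step_arm --steps "0 0 0.05 0;0 0 0.1 0;0 0 0.15 0;0 0 0.15 0;0 0 0.15 0"

```text
time: 25.25
eef_pos: [566.0, 59.2, 237.1]
tcp_rot: [-0.0, 0.999, 0.036, 0.001]
wrist_force: [0.0, 0.7, 0.1]
grip_width: 85.0
```

```bash
python3 st.py; python3 chk.py 120; python3 - <<'E'
from h import *
T=cv2.imread('pics/last_t.png')
for z,nm in((51,'b'),):
    im=T; dark=(im.max(2)<60).astype(np.uint8)
    d=shot('wrist');W=d['image'];m=(W.max(2)<60).astype(np.uint8)
x=np.array([.9972,.0752]);o=np.array([541.3,57.3])+120*x
print('pad b exp px',proj(d,(*o,51)),'knob',proj(d,(*(o-98*x),115)))
cv2.imwrite('pics/w14.png',np.hstack([W[:,:,::-1],cv2.resize(cv2.imread('pics/last_s.png')[130:322,100:244],(288,384))]))
E
```

```text
25.25 [566.   59.2 237.1] yaw -85.9 q [ 0.08  0.33 -0.37  1.8   0.14  1.04 -1.84] F [0.  0.7 0.1] [-0.04  0.03  0.04] 85.04865943395433
top a no tail
top c tail local from seat centre 32.8 7.5 area 2
wrist a tail local from seat centre 3.7 12.1 area 3366
wrist c tail local from seat centre 6.1 -25.4 area 936
knob px [255.71338894 186.87780269]
side a tail local from seat centre 20.1 -5.2 area 49
side c tail local from seat centre 26.2 16.4 area 3
pad b exp px [255.3897636   77.39277707] knob [255.65779203 186.16139994]
```

View pics/w14.png

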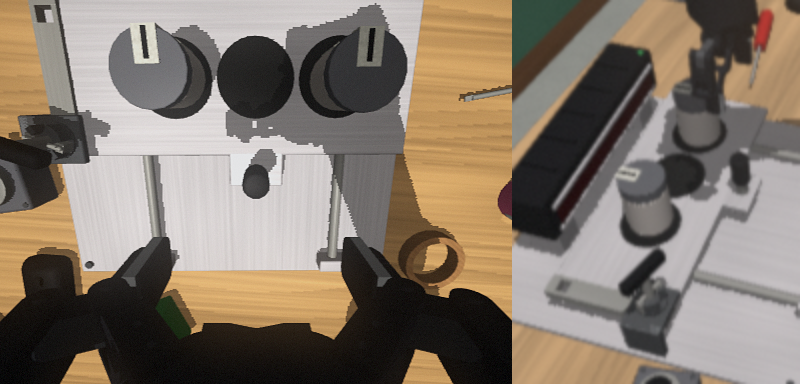

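>>> step_arm --steps "0.0205 0.2071 0 71;0.0205 0.2071 0 71;0.0205 0.2071 0 71;0.0205 0.2071 0 71;0.0205 0.2071 0 71;0.0205 0.2071 0 71;0.0205 0.2071 0 71;0.0205 0.2071 0 71;0.0205 0.2071 -0.04 71;0.0205 0.2071 -0.08 71;0.0205 0.2071 -0.08 71;0.0205 0.2071 -0.08 71"

```text
time: 26.65
eef_pos: [585.2, 266.1, 155.0]
tcp_rot: [-0.001, 0.793, 0.609, -0.001]
wrist_force: [0.8, 1.1, 1.3]
grip_width: 85.3
```

>>> step_arm --steps "0 0 -0.033 0;0 0 -0.033 0;0 0 -0.033 0"

```text
time: 26.95
eef_pos: [586.3, 266.7, 124.4]
tcp_rot: [0.0, 0.793, 0.609, 0.001]
wrist_force: [0.1, -1.2, 0.8]
grip_width: 85.1
```

>>> step_arm --steps "0 0 0 0;0 0 0 0;0 0 0 0;0 0 0 0;0 0 0 0;0 0 0 0;0 0 0 0;0 0 0 0" --grip 1 --grip_force 80

```text
time: 27.75
eef_pos: [586.0, 266.5, 123.2]
tcp_rot: [0.0, 0.793, 0.609, 0.0]
wrist_force: [-0.2, 0.5, 5.0]
grip_width: 12.6
```

>>> step_arm --steps "0 0 0.003 0;0 0 0.006 0;0 0 0.0075 0;0 0 0.0075 0;0 0 0.0075 0"

```text
time: 28.25
eef_pos: [585.7, 266.2, 129.8]
tcp_rot: [-0.0, 0.793, 0.609, -0.0]
wrist_force: [3.5, 2.9, -11.1]
grip_width: 12.7
```

>>> step_arm --steps "0 0 0 -8;0 0 0 -16;0 0 0 -24;0 0 0 -32;0 0 0 -40;0 0 0 -48;0 0 0 -56;0 0 0 -64;0 0 0 -71;0 0 0 -71;0 0 0 -71"

```text
time: 29.35
eef_pos: [585.5, 266.5, 130.0]
tcp_rot: [0.0, 0.999, 0.037, -0.0]
wrist_force: [2.3, 1.7, -12.0]
grip_width: 12.6
```

>>> step_arm --steps "0 0 -0.006 0;0 0 -0.012 0;0 0 -0.018 0;0 0 -0.023 0;0 0 -0.024 0;0 0 -0.024 0"

```text
time: 29.95
eef_pos: [585.8, 266.6, 107.7]
tcp_rot: [-0.0, 0.999, 0.036, 0.0]
wrist_force: [-2.2, 0.0, 4.4]
grip_width: 12.8
```

```bash
python3 st.py
```

```text
29.95 [585.8 266.6 107.7] yaw -85.9 q [-0.29  0.59 -0.32  1.72  0.23  0.87 -2.21] F [-2.2  0.   4.4] [0.05 0.55 0.17] 12.803120447718111
```

>>> step_arm --steps "0 0 0 0;0 0 0 0;0 0 0 0;0 0 0 0;0 0 0 0" --grip 0

```text
time: 30.45
eef_pos: [585.8, 266.1, 106.3]
tcp_rot: [0.0, 0.999, 0.036, -0.0]
wrist_force: [0.1, 0.2, -0.8]
grip_width: 83.4
```

>>> step_arm --steps "0 0 0.05 0;0 0 0.1 0;0 0 0.14 0;0 0 0.14 0;0 0 0.14 0"

```text
time: 30.95
eef_pos: [586.2, 266.4, 247.3]
tcp_rot: [-0.0, 0.999, 0.036, 0.001]
wrist_force: [-0.2, -0.3, -0.5]
grip_width: 85.8
```

```bash
python3 st.py; python3 chk.py 120; python3 - <<'E'
from h import *
for cam in('wrist','side','top'):
    d=shot(cam,'b_'+cam+'.png');im=d['image']
    u,v=proj(d,(525.3,357.5,68));r=np.linalg.norm(proj(d,(542.3,357.5,68))-[u,v])
    print(cam,u,v,r)
    vv,uu=np.mgrid[:384,:512]
    m=((im.max(2)<55)&(np.hypot(uu-u,vv-v)<r*1.3)).astype(np.uint8)
    n,l,st,c=cv2.connectedComponentsWithStats(m)
    for k in range(1,n):
        if st[k,4]>15: print(c[k],st[k],ray(d,*c[k],68))
E
```

```text
30.95 [586.2 266.4 247.3] yaw -85.9 q [-0.27  0.44 -0.35  1.61  0.16  1.12 -2.16] F [-0.2 -0.3 -0.5] [ 0.01 -0.01 -0.03] 85.76793235995976
top a no tail
top c tail local from seat centre 19.4 6.8 area 99
wrist a tail local from seat centre 31.0 -6.8 area 69
knob px [463.7720099  218.52039546]
side a no tail
side c tail local from seat centre 15.8 -1.3 area 25
wrist 172.305986328696 216.03841705834697 13.952483645897109
[172.56 214.02] [157 201  30  29 250] [527.8126759 357.1863175  68.       ]
side 173.37752833221072 324.7383133186689 7.436367777829938
[172.57317073 325.50609756] [166 319  14  14 164] [526.08653023 359.6254308   68.        ]
top 119.32143772679602 182.0018545225862 5.74450959925142
```

```bash
python3 - <<'E'
import cv2,numpy as np
w=cv2.imread('pics/b_wrist.png');s=cv2.imread('pics/b_side.png');t=cv2.imread('pics/b_top.png')
c=np.zeros((600,800,3),np.uint8);c[:384,:512]=w;c[:384,512:]=cv2.resize(s[130:322,100:244],(288,384));c[384:,:408]=cv2.resize(t[100:190,110:280],(408,216),interpolation=2)
cv2.imwrite('pics/c15.png',c)
E
```

```text
(no output)
```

View pics/c15.png

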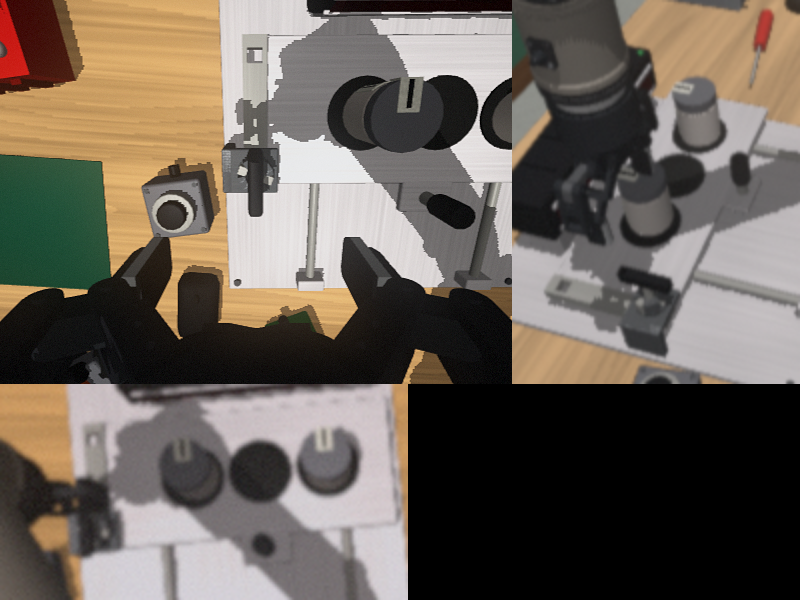

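>>> step_arm --steps "-0.0592 0.0918 0 0;-0.0592 0.0918 0 0;-0.0592 0.0918 0 0;-0.0592 0.0918 -0.05 0;-0.0592 0.0918 -0.1 0;-0.0592 0.0918 -0.14 0;-0.0592 0.0918 -0.15 0;-0.0592 0.0918 -0.15 0;-0.0592 0.0918 -0.15 0" --grip 1

```text
time: 32.15
eef_pos: [527.6, 359.1, 98.1]
tcp_rot: [-0.001, 0.999, 0.036, 0.001]
wrist_force: [0.5, 0.3, 0.6]
grip_width: -0.1
```

```bash
python3 st.py; python3 - <<'E'
from h import *
d=shot('wrist','press_w.png')
print(proj(d,(526.5,358,68)))
E
```

```text
32.15 [527.6 359.1  98.1] yaw -85.9 q [-0.44  0.59 -0.34  1.74  0.26  0.84 -2.4 ] F [0.5 0.3 0.6] [ 0.02 -0.05 -0.05] -0.12101638768939178
[257.6452424  226.04803566]
```

>>> step_arm --steps "0 0 -0.01 0;0 0 -0.018 0;0 0 -0.022 0;0 0 -0.024 0;0 0 -0.024 0"

```text
time: 32.7
eef_pos: [527.2, 358.4, 74.0]
tcp_rot: [-0.0, 0.999, 0.036, 0.001]
wrist_force: [-2.9, -2.6, 12.9]
grip_width: -0.4
```

>>> step_arm --steps "0 0 -0.002 0;0 0 -0.004 0;0 0 -0.004 0;0 0 -0.004 0"

```text
time: 33.1
eef_pos: [527.4, 358.5, 73.5]
tcp_rot: [0.0, 0.999, 0.035, 0.001]
wrist_force: [-10.2, -8.9, 39.0]
grip_width: -0.3
```

```bash
python3 st.py; python3 - <<'E'
from h import *
d=shot('wrist');e=shot('side')
c=np.zeros((500,800,3),np.uint8);c[:500,:400]=cv2.resize(d['image'][150:350,160:320],(400,500));u,v=proj(e,(526,358,68));u,v=int(u),int(v)
print(u,v);c[:,400:]=cv2.resize(e['image'][v-30:v+30,u-24:u+24],(400,500))
cv2.imwrite('pics/press2.png',c[:,:,::-1])
E
```

```text
33.1 [527.4 358.5  73.5] yaw -85.9 q [-0.45  0.63 -0.33  1.76  0.27  0.8  -2.42] F [-10.2  -8.9  39. ] [-2.    2.29 -0.01] -0.34933824512091594
172 324
```

>>> step_arm --steps "0 0 0.008 0;0 0 0.012 0;0 0 0.012 0;0 0 0.012 0;0 0 0.012 0"

```text
time: 33.7
eef_pos: [526.5, 358.0, 79.7]
tcp_rot: [0.0, 0.999, 0.036, -0.0]
wrist_force: [0.6, 0.1, 1.7]
grip_width: 0.3
```

>>> step_arm --steps "0 0 -0.002 0;0 0 -0.002 0;0 0 -0.002 0;0 0 -0.002 0"

```text
time: 34.1
eef_pos: [526.5, 358.0, 78.2]
tcp_rot: [0.0, 0.999, 0.036, -0.0]
wrist_force: [-0.8, -0.6, 3.3]
grip_width: 0.3
```

>>> step_arm --steps "0 0 -0.002 0;0 0 -0.002 0;0 0 -0.002 0;0 0 -0.002 0"

```text
time: 34.5
eef_pos: [526.5, 358.0, 76.3]
tcp_rot: [0.0, 0.999, 0.036, -0.0]
wrist_force: [-0.9, -1.2, 3.6]
grip_width: 0.0
```

>>> step_arm --steps "0 0 -0.002 0;0 0 -0.002 0;0 0 -0.002 0;0 0 -0.002 0"

```text
time: 34.9
eef_pos: [526.6, 358.0, 74.3]
tcp_rot: [0.0, 0.999, 0.036, -0.0]
wrist_force: [-1.5, -0.7, 4.2]
grip_width: 0.1
```

>>> step_arm --steps "0 0 -0.002 0;0 0 -0.002 0;0 0 -0.002 0;0 0 -0.002 0"

```text
time: 35.3
eef_pos: [526.6, 358.1, 73.9]
tcp_rot: [0.0, 0.999, 0.036, 0.0]
wrist_force: [-5.2, -2.7, 16.7]
grip_width: -0.1
```

>>> step_arm --steps "0 0 0.05 0;0 0 0.1 0;0 0 0.11 0;0 0 0.11 0;0.0592 -0.0918 0.11 0;0.0592 -0.0918 0.11 0;0.0592 -0.0918 0.11 0;0.0592 -0.0918 0.11 0;0.0592 -0.0918 0.11 0" --grip 0

```text
time: 36.2
eef_pos: [584.4, 267.1, 180.6]
tcp_rot: [-0.0, 0.999, 0.036, -0.001]
wrist_force: [-0.2, 0.3, 0.4]
grip_width: 85.3
```

>>> step_arm --steps "0 0 -0.04 0;0 0 -0.075 0;0 0 -0.0755 0;0 0 -0.0755 0;0 0 -0.0755 0"

```text
time: 36.7
eef_pos: [586.3, 268.0, 108.7]
tcp_rot: [-0.001, 0.999, 0.036, 0.001]
wrist_force: [0.9, -0.1, 0.3]
grip_width: 85.3
```

>>> step_arm --steps "0 0 0 0;0 0 0 0;0 0 0 0;0 0 0 0;0 0 0 0;0 0 0 0;0 0 0 0;0 0 0 0" --grip 1 --grip_force 80

```text
time: 37.5
eef_pos: [585.9, 266.6, 107.2]
tcp_rot: [-0.0, 0.999, 0.036, 0.0]
wrist_force: [-1.3, -1.2, 4.9]
grip_width: 12.5
```

>>> step_arm --steps "0 0 0.006 0;0 0 0.012 0;0 0 0.018 0;0 0 0.024 0;0 0 0.024 0;0 0 0.024 0"

```text
time: 38.1
eef_pos: [585.6, 266.4, 130.4]
tcp_rot: [-0.0, 0.999, 0.036, -0.0]
wrist_force: [3.2, 3.6, -11.5]
grip_width: 12.6
```

>>> step_arm --steps "0 0 0 8;0 0 0 16;0 0 0 24;0 0 0 32;0 0 0 40;0 0 0 48;0 0 0 56;0 0 0 64;0 0 0 71;0 0 0 71;0 0 0 71"

```text
time: 39.2
eef_pos: [585.7, 266.2, 130.1]
tcp_rot: [-0.0, 0.793, 0.609, -0.0]
wrist_force: [3.4, 4.9, -10.4]
grip_width: 12.4
```

>>> step_arm --steps "0 0 -0.004 0;0 0 -0.007 0;0 0 -0.008 0;0 0 -0.008 0"

```text
time: 39.6
eef_pos: [585.8, 266.3, 123.0]
tcp_rot: [0.0, 0.793, 0.609, 0.0]
wrist_force: [1.2, 2.5, -5.7]
grip_width: 12.8
```

>>> step_arm --steps "0 0 0 0;0 0 0 0;0 0 0 0;0 0 0 0;0 0 0 0" --grip 0

```text
time: 40.1
eef_pos: [585.9, 266.1, 123.0]
tcp_rot: [0.0, 0.793, 0.609, -0.0]
wrist_force: [0.2, 0.4, -0.1]
grip_width: 83.5
```

>>> step_arm --steps "0 0 0.04 0;0 0 0.08 0;0 0 0.12 0;0 0 0.12 0;0 0 0.12 0"

```text
time: 40.6
eef_pos: [586.1, 266.4, 243.8]
tcp_rot: [0.0, 0.793, 0.609, 0.001]
wrist_force: [-0.3, -0.4, -0.9]
grip_width: 85.6
```

```bash
python3 st.py; python3 - <<'E'
from h import *
d=shot('wrist','n_w.png');e=shot('side','n_s.png');t=shot('top','n_t.png')
# handle bar orientation at lifted height
im=d['image'];u,v=proj(d,(585.7,266.2,142));print(u,v)
vv,uu=np.mgrid[:384,:512];m=((im.max(2)<35)&(np.hypot(uu-u,vv-v)<50)).astype(np.uint8)
n,l,st,c=cv2.connectedComponentsWithStats(m);k=1+np.argmax(st[1:,4])
r=cv2.minAreaRect(np.argwhere(l==k)[:,::-1].astype(np.float32));print(r)
b=cv2.boxPoints(r);L=sorted(range(4),key=lambda i:b[i][1]);A=ray(d,*(b[L[0]]+b[L[1]])/2,142);B=ray(d,*(b[L[2]]+b[L[3]])/2,142);print(A,B,np.degrees(np.arctan2(*(A-B)[[1,0]])),np.linalg.norm(A-B))
E
```

```text
40.6 [586.1 266.4 243.8] yaw -14.9 q [-0.05  0.51 -0.67  1.6   0.34  1.16 -1.05] F [-0.3 -0.4 -0.9] [-0.07 -0.02  0.06] 85.62115513599129
256.5787161027014 192.18318503377702
((262.0, 191.0), (0.0, 0.0), 0.0)
[590.43411387 266.03180605 142.        ] [590.43411387 266.03180605 142.        ] 0.0 0.0
```

>>> step_arm --steps "-0.0224 -0.2073 0 -71;-0.0224 -0.2073 0 -71;-0.0224 -0.2073 0 -71;-0.0224 -0.2073 0 -71;-0.0224 -0.2073 0 -71;-0.0224 -0.2073 0 -71;-0.0224 -0.2073 0 -71;-0.0224 -0.2073 0 -71;-0.0224 -0.2073 -0.04 -71;-0.0224 -0.2073 -0.06 -71;-0.0224 -0.2073 -0.06 -71"

```text
time: 41.85
eef_pos: [560.4, 58.2, 178.7]
tcp_rot: [0.0, 0.999, 0.036, -0.004]
wrist_force: [-1.0, 0.1, 0.9]
grip_width: 85.5
```

```bash
python3 st.py; python3 chk.py 120; python3 - <<'E'
from h import *
e=shot('side');im=e['image']
for th,z in((0,116),(70,132)):
    a=np.radians(4.3+th);p=[proj(e,(585.7+k*30*np.cos(a),266.2+k*30*np.sin(a),z+6)) for k in(-1,-.5,0,.5,1)]
    print(th,[int(im[int(v),int(u)].max()) for u,v in p])
E
```

```text
41.85 [560.4  58.2 178.7] yaw -85.9 q [ 0.11  0.4  -0.41  1.86  0.19  0.93 -1.88] F [-1.   0.1  0.9] [-0.03  0.04  0.02] 85.53183051072496
top a tail local from seat centre 27.5 7.9 area 42
top c tail local from seat centre 26.9 11.1 area 34
wrist a tail local from seat centre -10.5 23.1 area 4165
wrist c tail local from seat centre -30.0 -19.0 area 429
knob px [255.64586829 202.65049694]
side a tail local from seat centre 20.6 -4.8 area 52
side c tail local from seat centre 26.2 16.4 area 3
0 [182, 98, 28, 101, 189]
70 [73, 35, 36, 35, 46]
```

>>> step_arm --steps "0 0 -0.04 0;0 0 -0.08 0;0 0 -0.097 0;0 0 -0.097 0"

```text
time: 42.45
eef_pos: [562.3, 58.7, 84.4]
tcp_rot: [0.0, 0.999, 0.036, -0.002]
wrist_force: [-0.5, 0.0, 0.0]
grip_width: 85.7
```

>>> step_arm --steps "0 0 0 0;0 0 0 0;0 0 0 0;0 0 0 0;0 0 0 0;0 0 0 0;0 0 0 0;0 0 0 0" --grip 1 --grip_force 30

```text
time: 43.25
eef_pos: [564.0, 59.3, 87.0]
tcp_rot: [-0.0, 0.999, 0.036, 0.001]
wrist_force: [-1.7, 0.5, 7.1]
grip_width: 25.7
```

>>> step_arm --steps "-0.004 -0.0003 0 0;-0.0120 -0.0009 0 0;-0.022 -0.0017 0 0;-0.032 -0.0024 0 0;-0.042 -0.0032 0 0;-0.052 -0.0039 0 0;-0.062 -0.0047 0 0;-0.072 -0.0054 0 0;-0.082 -0.0062 0 0;-0.092 -0.0069 0 0;-0.100 -0.0075 0 0;-0.106 -0.0080 0 0"

```text
time: 44.45
eef_pos: [458.0, 51.1, 86.9]
tcp_rot: [-0.0, 0.999, 0.036, 0.002]
wrist_force: [3.0, 0.9, 8.1]
grip_width: 25.5
```

>>> step_arm --steps "-0.005 -0.0004 0 0;-0.010 -0.0008 0 0;-0.013 -0.001 0 0;-0.015 -0.0011 0 0;-0.0155 -0.0012 0 0;-0.0155 -0.0012 0 0"

```text
time: 45.05
eef_pos: [444.4, 50.1, 86.9]
tcp_rot: [-0.0, 0.999, 0.036, 0.003]
wrist_force: [7.0, -0.3, 2.0]
grip_width: 25.1
```

```bash
python3 st.py
```

```text
45.05 [444.4  50.1  86.9] yaw -85.9 q [ 0.09  0.36 -0.4   2.19  0.24  0.62 -1.98] F [ 7.  -0.3  2. ] [ 0.03 -1.23  0.03] 25.1486254397745
```

>>> step_arm --steps "-0.001 0 0 0;-0.002 0 0 0;-0.002 0 0 0;-0.002 0 0 0"

```text
time: 45.45
eef_pos: [444.4, 50.1, 87.0]
tcp_rot: [-0.001, 0.999, 0.035, 0.005]
wrist_force: [13.5, 0.5, -6.4]
grip_width: 25.0
```

>>> step_arm --steps "0 0 0 0;0 0 0 0;0 0 0 0;0 0 0 0;0 0 0 0" --grip 0

```text
time: 45.95
eef_pos: [439.4, 49.7, 85.7]
tcp_rot: [0.0, 0.999, 0.036, -0.0]
wrist_force: [0.7, 0.5, 0.5]
grip_width: 85.7
```

>>> step_arm --steps "0 0 0.05 0;0 0 0.1 0;0 0 0.15 0;0 0 0.15 0;0 0 0.15 0"

```text
time: 46.45
eef_pos: [440.4, 49.7, 236.9]
tcp_rot: [0.0, 0.999, 0.036, 0.001]
wrist_force: [-0.5, -1.1, 0.0]
grip_width: 85.4
```

```bash
python3 st.py; python3 chk.py 0
```

```text
46.45 [440.4  49.7 236.9] yaw -85.9 q [ 0.19  0.12 -0.47  2.06  0.07  0.97 -1.82] F [-0.5 -1.1  0. ] [-0.05  0.07 -0.02] 85.43806040531236
top a tail local from seat centre 19.7 -3.7 area 55
top c no tail
wrist a tail local from seat centre 4.2 12.1 area 3490
wrist c tail local from seat centre 6.6 -24.3 area 1081
knob px [255.72352229 180.6336126 ]
side a tail local from seat centre 21.6 -12.0 area 81
side c tail local from seat centre 27.9 14.9 area 8
```

>>> step_arm --steps "0.1459 0.2165 0 71;0.1459 0.2165 0 71;0.1459 0.2165 0 71;0.1459 0.2165 0 71;0.1459 0.2165 0 71;0.1459 0.2165 0 71;0.1459 0.2165 0 71;0.1459 0.2165 0 71;0.1459 0.2165 -0.04 71;0.1459 0.2165 -0.08 71;0.1459 0.2165 -0.08 71;0.1459 0.2165 -0.08 71"

```text
time: 47.8
eef_pos: [585.0, 266.1, 154.7]
tcp_rot: [-0.001, 0.793, 0.61, -0.001]
wrist_force: [1.0, -0.0, 0.9]
grip_width: 85.5
```

>>> step_arm --steps "0 0 -0.033 0;0 0 -0.033 0;0 0 -0.033 0"

```text
time: 48.1
eef_pos: [586.2, 266.7, 124.3]
tcp_rot: [0.0, 0.793, 0.609, 0.0]
wrist_force: [-0.5, 0.5, -0.1]
grip_width: 85.4
```

>>> step_arm --steps "0 0 0 0;0 0 0 0;0 0 0 0;0 0 0 0;0 0 0 0;0 0 0 0;0 0 0 0;0 0 0 0" --grip 1 --grip_force 80

```text
time: 48.9
eef_pos: [585.9, 266.5, 123.2]
tcp_rot: [0.0, 0.793, 0.609, 0.0]
wrist_force: [-1.2, -1.5, 5.5]
grip_width: 12.9
```

>>> step_arm --steps "0 0 0.003 0;0 0 0.006 0;0 0 0.0075 0;0 0 0.0075 0;0 0 0.0075 0"

```text
time: 49.4
eef_pos: [585.6, 266.2, 129.8]
tcp_rot: [-0.0, 0.793, 0.609, -0.0]
wrist_force: [2.5, 2.9, -11.0]
grip_width: 12.5
```

>>> step_arm --steps "0 0 0 -8;0 0 0 -16;0 0 0 -24;0 0 0 -32;0 0 0 -40;0 0 0 -48;0 0 0 -56;0 0 0 -64;0 0 0 -71;0 0 0 -71;0 0 0 -71"

```text
time: 50.5
eef_pos: [585.4, 266.4, 130.0]
tcp_rot: [0.0, 0.999, 0.037, -0.0]
wrist_force: [3.6, 1.9, -10.2]
grip_width: 12.3
```

>>> step_arm --steps "0 0 -0.006 0;0 0 -0.012 0;0 0 -0.018 0;0 0 -0.023 0;0 0 -0.024 0;0 0 -0.024 0"

```text
time: 51.1
eef_pos: [585.8, 266.6, 107.7]
tcp_rot: [0.0, 0.999, 0.036, 0.0]
wrist_force: [-2.9, -0.3, 3.9]
grip_width: 12.5
```

>>> step_arm --steps "0 0 0 0;0 0 0 0;0 0 0 0;0 0 0 0;0 0 0 0" --grip 0

```text
time: 51.6
eef_pos: [585.9, 266.1, 106.3]
tcp_rot: [0.0, 0.999, 0.036, -0.0]
wrist_force: [-0.6, -0.0, -0.8]
grip_width: 83.3
```

>>> step_arm --steps "0 0 0.05 0;0 0 0.1 0;0 0 0.14 0;0 0 0.14 0;-0.1 -0.02 0.14 0;-0.15 -0.02 0.14 0;-0.15 -0.02 0.14 0;-0.15 -0.02 0.14 0;-0.15 -0.02 0.14 0"

```text
time: 52.5
eef_pos: [434.9, 246.0, 246.2]
tcp_rot: [0.0, 0.999, 0.036, 0.0]
wrist_force: [0.4, -0.6, 0.6]
grip_width: 85.2
```

```bash
python3 st.py; python3 chk.py 0;python3 - <<'E'
import cv2,numpy as np
w=cv2.imread('pics/last_w.png');s=cv2.imread('pics/last_s.png');t=cv2.imread('pics/last_t.png')
c=np.zeros((600,800,3),np.uint8);c[:384,:512]=w;c[:384,512:]=cv2.resize(s[160:352,120:264],(288,384));c[384:,:408]=cv2.resize(t[130:220,110:280],(408,216),interpolation=2);c[384:,420:800]=cv2.resize(t[80:280,80:432],(380,216))
cv2.imwrite('pics/c16.png',c)
E
```

```text
52.5 [434.9 246.  246.2] yaw -85.8 q [-0.22  0.22 -0.48  1.93  0.12  1.02 -2.25] F [ 0.4 -0.6  0.6] [-0.02 -0.    0.03] 85.21088058673018
top a no tail
top c tail local from seat centre 17.5 6.1 area 22
wrist a tail local from seat centre 30.4 -4.0 area 233
knob px [460.80101192 189.16868985]
side a tail local from seat centre 26.8 -27.0 area 19
side c no tail
```

View pics/c16.png

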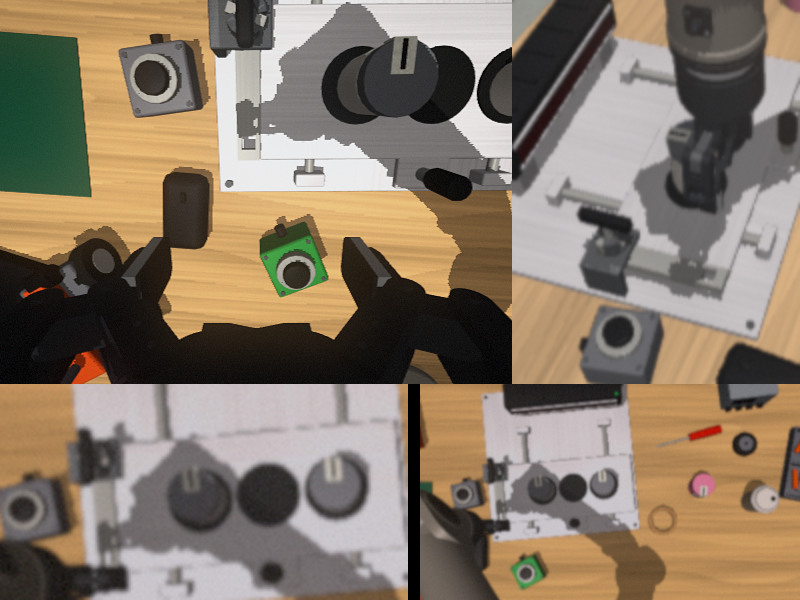

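```bash
python3 -c "
from bench import bot
print(bot.finish_job())"
```

```text
the job is handed in; nothing more can be done
None
```

The job is done and handed in at about 52.5 s of the 210 s allowed; no verdict is reported.

- **Jars:** I found only two kit jars and stood them on the left and right pads. Their labels measured within about 2° of facing the window in the close views.
- **To the reader:** I rested the pin in its notch, pushed the carriage to the far stop and locked it. I pressed the start button twice, both times with the carriage locked. The first press went down hard (39 N), so I could not tell whether the button or its collar had stopped it. The second, slow press showed the spring working over the full 6 mm of travel.
- **Back to the loading end:** I rested the pin in its notch again, pulled the carriage back to its stop and dropped the pin.

**Last checks:**
- **Pin:** The T handle came down to its starting height (107.7 mm, against 107.5 mm at first).
- **Carriage:** It was hard against the loading stop, pressing with about 13 N before I let go.
- **Scene:** The last pictures show both jars upright with labels to the reader, the button up, the other things where they were, and the gripper clear.
- **Disagreement:** My automatic label-tail readings were noisy and sometimes found nothing in shadow. I relied on the pictures for those.

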